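Hold the second shelf bracket against the jig for screwing

ROBOT

A 6-joint arm with a two-finger parallel gripper is mounted at the origin on the work surface; the furniture and walls round the work are solid. World frame = base frame: x ahead of the robot, y to its left, z up, the work surface at z = 0. Lengths are in m, angles in rad, forces in N, time in s.
With the tool pointing down it reaches from about 0.35 to 0.95 m from the base axis. Payload 17.4 kg.
Tool frame: the origin (TCP) lies on the centre line of the jaws, within the pads' length; the fingertips stand 19 mm ahead of it and the grasp point (between the pads) is the TCP (bot.tcp_to_tips is the distance from the TCP to the fingertips, in m); z points along the fingers, y is the line along which they close (so a half turn about z gives the same grasp; the last joint's range is limited). The gripper opens to 93 mm and grips with 3 to 60 N. Pads are 15 mm wide; open, the fingers measure 128 mm over their backs; the gripper's body (75 mm by 188 mm) begins 65 mm behind the grasp point.
Start: joints at [1.093, 0.116, 1.442, -0, 1.584, -0.038], TCP at [0.287, 0.611, 0.238] pointing down, gripper open.
Joint ranges: [-2.83, 2.83], [-0.83, 2.19], [0.07, 2.5], [-1.14, 4.28], [0.01, 3], [-2.97, 2.97]. Speed limits (rad/s): [1.89, 1.89, 2.22, 3.14, 3.14, 3.14].

INTERFACE

Orientations are given as a rotation vector (axis times angle).
In Python, from station import bot, read_camera, camera_info gives the robot as it stands. The module is installed in compiled form; this text tells all that it offers.
- The arm moves only by the tool arm_command, never from a script. Its argument "deltas" is text: rows parted by semicolons, each of 6 numbers parted by spaces: the shift along the tool's x, y, z in a scale on which 1.0 is 60 cm, then the turn, a rotation vector about the tool's x, y, z in fractions of the full range, 1 being 90 degrees. A call has 1 to 20 rows; each row is the pose to reach, as a shift and turn from the pose commanded when the call began, along the tool's axes at that moment; what a row does not reach only later rows make up. A row lasts 1/8 s, in which the tool goes at most 62.5 mm and 10.7 degrees, less where a joint would pass 70% of its speed; a pose out of reach is approached as far as the arm can. Shift and turn numbers lie between -1 and 1, and a call with a number outside is refused. A call with a gripper value outside its range is refused whole. "hand" is the closure, from -1 (fully open) to 1 (shut), set as the call begins (left out, the last holds). The fingers move at their own pace and stop on an object; the grip force is fixed at half the most. Time passes only in rows, so rows that repeat a pose let the fingers close. It gives the time, the measured TCP pose, the force, the opening and the grip force at its end, in the units of the state.
- bot.get_obs(): the state, without advancing time (a new reading comes with each control period).
- read_camera(name): name is "scene" or "top" or "wrist"; returns (picture, depth): 420x560x3 uint8, red, green, blue; 420x560 float32, m along the optical axis (not along the pixel's ray), 0 where there is no reading.
- camera_info(name): a dict with "K" (3x3 intrinsics, pixels), "xyz" and "orientation" of the camera in the world. Camera axes: x right, y down, z forward; pixel columns grow to the right and rows downward; lengths in m; the calibration is good to about 2 mm. A picture is of the moment at which its call begins: read the wrist's pose just before it. camera_info takes no time and is no camera call; for the wrist camera it gives the pose at the moment of the call.
- bot.sign_off(): hands the job in; it is judged then, once.
The state is a dict: "time": time; "q": joint angles; "qd": joint speeds; "joint_torque": joint torques, N m; "eef_pos": TCP position; "eef_rot": TCP orientation; "wrist_force": force on the tool from outside, world axes, zero at the start; "moment": the same for the moment, N m; "finger_gap": finger opening in m; "grasp_force": force on a finger pad.
Only numpy, scipy, OpenCV 4.12 (cv2) and the standard library are available. Lean on these libraries where they do the work, as an engineer would, in place of code of your own. Each camera call takes 0.05 s, during which the arm holds its last target. There are 200 camera calls.

TASK

I am screwing two wooden shelf brackets to a back rail in the little jig on the table; one is already in place. Pick up the loose bracket, stand it on the jig's base board at the empty place, with its tall flat back squarely on the middle of the sprung steel plate there, and press it against that plate with a steady 10 N or so (the plate sinks in about 7 mm; never push it close to its end stop), so that I can drive the screws from behind. Press steadily for at least three seconds and finish while still holding and pressing it, without letting go; do not shift the shaker, cup or glass.

Things in the scene. Friction and masses are not known exactly. Their poses are not given: they have to be found in the camera images.
- bracket: Loose wooden shelf bracket, L-shaped from the side, 0.16 kg, 90 (x) x 32 (y) x 92 mm (z), origin at the centre of its underside. Upright leg at x = 25 to 45 mm, flat back at x = +45; foot 16 mm thick below; 16 mm diagonal brace from (x -26, z 12) to (x 28, z 72). Sides flush, 30 to 32 mm apart: grip across y from above, e.g. at x = 24, z = 62 mm.
- bracket_back (a point): The point on the loose bracket's flat back to be set on the middle of the plate: x = 45 mm, y = 0, z = 30 mm in the bracket's frame.
- fitted_bracket: An identical bracket already fixed in the jig, at its left or right place, standing on the base board with its back at that place's plate. The other place is the empty one; two screws stick out behind the rail there. Origin and axes as for the loose bracket.
- jig: Fixed jig: plywood base 200 (x) x 250 (y) x 12 mm, origin at the centre of its underside, x away from the robot, y to the left along the rail. Wooden rail on the far side (front at x = 70, 20 thick, top at z = 74 mm). Places at y = +65 (left) and -65 mm. Plate faces rest at x = 45 mm, so a bracket just touching has its origin at x = 0, z = 12 mm.
- left_plate: Sprung upright steel plate of the left place (+y), 60 wide, 48 high, 5 mm thick. Origin at the middle of its front face (looks to jig -x); at rest at x = 45, y = 65, z = 42 mm in the jig's frame. Gives way along jig +x with 1.4 N per mm, no preload; end stop at 14 mm.
- right_plate: The same plate at the right place (y = -65 mm in the jig's frame).
- salt_shaker: Bystander: salt shaker, 44 mm across, 90 mm high, origin under its centre.
- espresso_cup: Bystander: white espresso cup, 58 x 87 x 56 mm with its handle, origin under its centre.
- ribbed_glass: Bystander: ribbed drinking glass, 82 mm across, 118 mm high, origin under its centre.
Things that resemble listed ones, but are neither listed nor needed, are in the scene too. What is shaped like the bracket but black is not meant.

How it is judged:
By the outcome, as a careful person would: the job done as asked, in the order asked, and still so for the second after the job is handed in, while the arm keeps its last pose, push and grip.
It also fails if it takes over 45 s, if anything falls off the work surface, if the arm or the gripper's body presses on something with over 40 N, if the wrist force passes 120 N, or if a joint passes its speed limit or range.

## Working session

There is one attempt and no reset: what is moved stays moved. The work goes in short steps, Python scripts to look and compute and a tool call to move; the robot and the scene stay as the last step left them, time stands still between calls to the robot, and variables do not carry over. Pictures are saved under pics/ and viewed, at most 10 in all, crops included, and the job is handed in when it is done.

Besides the shell and the picture viewer there is one more tool, called after "Emit:" as name(argument=value, ...), one argument or row to a line, values as JSON. arm_command: Moves the arm, as the interface text tells. Its arguments: {"type":"object","properties":{"deltas":{"type":"string"},"hand":{"type":"number"}},"required":["deltas"]}

```bash
mkdir -p pics
cat > h.py <<'E'
import numpy as np, cv2
from scipy.spatial.transform import Rotation as R
from station import bot, read_camera, camera_info
def rot(o):
    o=np.array(o,float)
    return o if o.shape==(3,3) else (R.from_rotvec(o).as_matrix() if o.size==3 else R.from_quat(o).as_matrix())
def cam(n):
    ci=camera_info(n); im,d=read_camera(n)
    return im,d,np.array(ci["K"]),np.array(ci["xyz"]),rot(ci["orientation"])
def cloud(d,K,t,Rm):
    v,u=np.indices(d.shape); p=np.stack([(u-K[0,2])/K[0,0]*d,(v-K[1,2])/K[1,1]*d,d],-1)
    return p@Rm.T+t
E
python3 - <<'E'
from h import *
for n in ("scene","top"):
    c=cam(n); print(n,c[2].tolist(),c[3],c[4].round(3).tolist())
    cv2.imwrite(f"pics/{n}.png",c[0][...,::-1]); np.savez(n+".npz",im=c[0],d=c[1],K=c[2],t=c[3],R=c[4])
print(bot.get_obs())
E
```

```text
scene [[453.3184863983774, 0.0, 273.14448959853297], [0.0, 453.3184863983774, 211.59669227946466], [0.0, 0.0, 1.0]] [-0.23616585  0.83105879  0.44858554] [[-0.673, -0.307, 0.673], [-0.739, 0.26, -0.621], [0.016, -0.916, -0.401]]
top [[470.69716491153537, 0.0, 275.7657423922289], [0.0, 470.69716491153537, 208.29390416861216], [0.0, 0.0, 1.0]] [0.32113544 0.21848178 1.30796369] [[-0.024, -0.998, 0.063], [-1.0, 0.024, 0.009], [-0.011, -0.063, -0.998]]
{'time': 0.1, 'q': array([ 1.09316738e+00,  1.16422393e-01,  1.44225615e+00, -1.89013267e-06,
        1.58399333e+00, -3.77670963e-02]), 'qd': array([ 0.00019065, -0.00118941, -0.00045641, -0.00013374,  0.0007954 ,
        0.00017204]), 'joint_torque': array([ 1.54475038e-03, -7.22886086e+01, -6.23866010e+01,  7.82038132e-02,
        2.28477601e-02, -8.90843103e-05]), 'eef_pos': array([0.28732838, 0.61058857, 0.23695371]), 'eef_rot': array([-6.85317140e-01, -3.06565255e+00,  1.63985802e-03]), 'wrist_force': array([-0.16735892,  0.54641877,  0.69116738]), 'moment': array([0.05006859, 0.0686565 , 0.00709307]), 'grasp_force': 0.0, 'finger_gap': 0.09295533491055047}
```

View pics/scene.png

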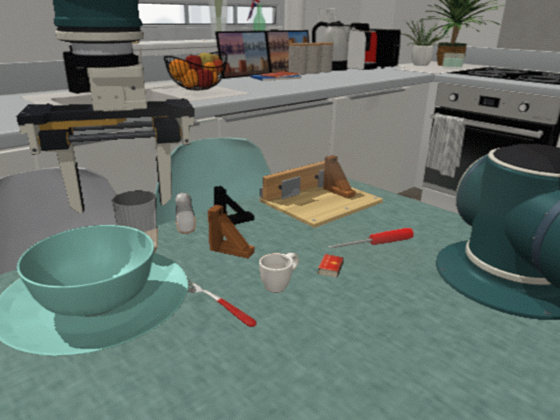

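View pics/top.png

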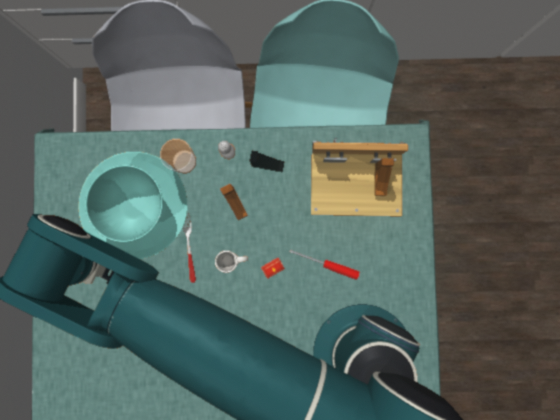

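Scene: the loose brown bracket stands at about (230,232), its tall leg at the left. The black decoy is at (232,205), and the fitted bracket is at the jig's right place, so the left one is empty. Top: loose bracket (234,202), black one (267,161), jig (358,180), free plate (335,158), fitted bracket (384,176), shaker (226,149), cup (228,261), glass (178,155).

Run:
```python
from h import *
z=np.load("top.npz"); P=cloud(z["d"],z["K"],z["t"],z["R"]); hsv=cv2.cvtColor(z["im"],cv2.COLOR_RGB2HSV)
def rep(name,m):
    p=P[m]; c,wh,a=cv2.minAreaRect((p[:,:2]*1000).astype(np.float32)); print(name,len(p),np.round(c,1),np.round(wh,1),round(a,1),"z",np.percentile(p[:,2],[2,50,98]).round(3))
    return p
v,u=np.indices(z["d"].shape)
box=lambda u0,u1,v0,v1:(u>=u0)&(u<=u1)&(v>=v0)&(v<=v1)
Z=P[...,2]
print("table z",np.median(Z[box(280,300,215,240)]))
b=rep("loose",box(215,252,178,225)&(Z>.012))
for lo,hi in((.012,.03),(.03,.06),(.06,.085),(.085,.11)):
    m=(b[:,2]>lo)&(b[:,2]<hi); print(lo,m.sum(),b[m].mean(0).round(4) if m.any() else 0)
rep("loosetop",box(215,252,178,225)&(Z>.082))
rep("base",box(305,410,150,222)&(Z>.006)&(Z<.018))
rep("rail",box(305,412,138,160)&(Z>.062)&(Z<.085))
f=rep("fitted",box(370,400,150,205)&(Z>.02)&(hsv[...,1]>120)&(hsv[...,2]<150))
rep("fittedtop",box(370,400,150,205)&(Z>.09))
rep("plate",box(318,355,150,166)&(Z>.05)&(Z<.072))
for n,bx in(("glass",(158,198,135,175)),("shaker",(215,237,138,162)),("black",(247,287,148,174)),("cup",(212,248,247,275))):rep(n,box(*bx)&(Z>.015))
```

```text
table z 0.0010891446724239362
loose 452 [379.4 305.8] [203.2  52.3] 41.9 z [0.013 0.054 0.097]
0.012 119 [0.3966 0.3294 0.0189]
0.03 136 [0.4153 0.34   0.0452]
0.06 96 [0.4356 0.3498 0.071 ]
0.085 93 [0.451  0.3574 0.0911]
loosetop 104 [385.7 298.7] [203.2  32.9] 42.0 z [0.085 0.091 1.308]
base 4692 [455.6   3.3] [289.1 191.6] 88.6 z [0.007 0.011 0.016]
rail 818 [550.8   2.8] [249.8  57.2] 86.7 z [0.063 0.072 0.078]
fitted 610 [413.   35.6] [116.  392.6] 43.1 z [0.023 0.062 0.105]
fittedtop 124 [426.8  75.9] [ 30.7 353.6] 31.6 z [0.09  0.102 1.308]
plate 132 [538.3  64.4] [98.7 26.8] 87.1 z [0.051 0.063 0.071]
glass 873 [464.4 369. ] [402.3 104.5] 61.0 z [0.016 0.063 0.121]
shaker 243 [445.9 302.9] [298.3  41.8] 26.1 z [0.024 0.078 0.092]
black 425 [436.8 256.8] [ 89.2 226.7] 86.9 z [0.016 0.056 0.096]
cup 324 [296.3 312.5] [ 57.3 185.9] 31.9 z [0.016 0.048 0.061]
```

Run:
```python
from h import *
o=bot.get_obs(); T=rot(o["eef_rot"]); c=camera_info("wrist"); C=rot(c["orientation"])
print("cam in tool",T.T@(np.array(c["xyz"])-o["eef_pos"]),(T.T@C).round(3).tolist(),np.array(c["K"])[0,0]); print(T.round(3))
# robust valid-depth centroid/boxes
z=np.load("top.npz"); P=cloud(z["d"],z["K"],z["t"],z["R"]); ok=z["d"]>.3; Z=P[...,2]
v,u=np.indices(z["d"].shape)
box=lambda u0,u1,v0,v1:(u>=u0)&(u<=u1)&(v>=v0)&(v<=v1)
for n,bx,lo,hi in(("looset",(215,252,178,225),.085,.2),("loose",(215,252,178,225),.012,.2),("base",(305,410,150,222),.006,.018),("rail",(305,412,138,160),.062,.085),("fitt",(370,400,150,205),.09,.2),("plate",(318,355,150,166),.05,.072),("glass",(158,198,135,175),.015,.2),("shaker",(215,237,138,162),.015,.2),("black",(247,287,148,174),.015,.2),("cup",(212,248,247,275),.015,.2)):
    p=P[box(*bx)&ok&(Z>lo)&(Z<hi)]; c,wh,a=cv2.minAreaRect((p[:,:2]*1000).astype(np.float32)); print(n,len(p),np.round(c,1),np.round(wh,1),round(a,1))
```

```text
cam in tool [ 0.06696593  0.00027295 -0.14700927] [[0.001, -0.97, -0.242], [1.0, 0.001, 0.0], [-0.0, -0.242, 0.97]] 365.8322346866064
[[-0.905  0.426 -0.   ]
 [ 0.426  0.905 -0.001]
 [ 0.    -0.001 -1.   ]]
looset 93 [451.  357.5] [20.9 30.3] 25.7
loose 444 [419.7 342.6] [90.6 31.1] 25.0
base 4692 [455.6   3.3] [289.1 191.6] 88.6
rail 818 [550.8   2.8] [249.8  57.2] 86.7
fitt 118 [508.7 -60.1] [25.  32.9] 1.1
plate 132 [538.3  64.4] [98.7 26.8] 87.1
glass 866 [540.6 498. ] [111.7  81. ] 89.0
shaker 240 [561.4 360.4] [38.3 40.1] 0.2
black 419 [528.1 251.2] [88.6 32. ] 78.4
cup 319 [258.9 355.4] [81.4 57.5] 71.1
```

Careful with the scale: shifts go in shares of 60 cm and turns go in shares of 90 degrees. That gives: -24.5 cm / 60 = -0.4083, -17.3 cm / 60 = -0.2883, -51 degrees / 90 = -0.5667.

Emit:
arm_command(
  deltas="-0.2033 -0.1433 0.0133 0 0 -0.2778;-0.4083 -0.2883 0.0283 0 0 -0.5667;-0.4083 -0.2883 0.0283 0 0 -0.5667;-0.4083 -0.2883 0.0283 0 0 -0.5667;-0.4083 -0.2883 0.0283 0 0 -0.5667;-0.4083 -0.2883 0.0283 0 0 -0.5667;-0.4083 -0.2883 0.0283 0 0 -0.5667;-0.4083 -0.2883 0.0283 0 0 -0.5667;-0.4083 -0.2883 0.0283 0 0 -0.5667;-0.4083 -0.2883 0.0283 0 0 -0.5667",
  hand=-1,
)

```text
time: 1.35
eef_pos: [0.4351, 0.3504, 0.2206]
eef_rot: [0.702, -3.062, 0.0]
wrist_force: [-0.5, 0.4, -0.3]
finger_gap: 0.0929
grasp_force: 0.0
```

Run:
```python
from h import *
c=cam("wrist"); im,d,K,t,Rm=c; o=bot.get_obs(); print(o["eef_pos"],rot(o["eef_rot"]).round(3).tolist())
cv2.imwrite("pics/w1.png",im[...,::-1]); np.savez("w1.npz",im=im,d=d,K=K,t=t,R=Rm)
P=cloud(d,K,t,Rm)
near=(d>.05)&(abs(P[...,0]-.42)<.07)&(abs(P[...,1]-.343)<.06)
print("table",np.median(P[...,2][near&(P[...,2]<.01)]))
for n,lo in(("all",.012),("top",.086)):
    p=P[near&(P[...,2]>lo)&(P[...,2]<.11)];cc,wh,a=cv2.minAreaRect((p[:,:2]*1000).astype(np.float32)); print(n,len(p),np.round(cc,1),np.round(wh,1),round(a,1),np.percentile(p[:,2],[5,50,98]).round(4))
```

```text
[0.43518792 0.35032107 0.22060439] [[-0.9, -0.436, -0.0], [-0.436, 0.9, -0.0], [0.0, 0.0, -1.0]]
table 0.001222355238165107
all 4132 [418.9 339.5] [88.7 31.9] 25.4 [0.0152 0.0587 0.0926]
top 994 [449.8 354.4] [20.1 31.2] 25.1 [0.0888 0.0916 0.0931]
```

View pics/w1.png

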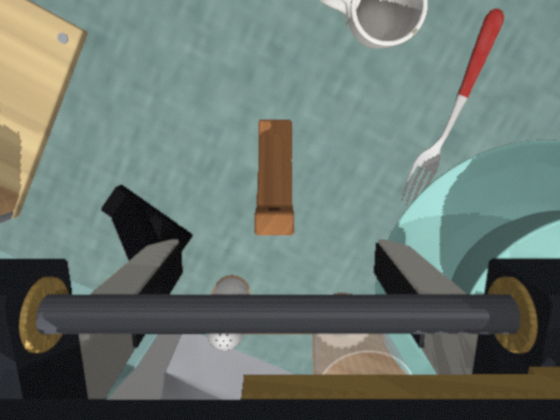

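The wrist view shows the loose bracket centred and aligned with the jaws: leg top at (274,221), foot end at (276,125). The fingers have clear table on both sides.

Converted, 17 cm / 60 = 0.2833, 15 cm / 60 = 0.25, 0.5 degrees / 90 = 0.0056.

Emit:
arm_command(
  deltas="-0.0133 -0.005 0.05 0 0 0.0056;-0.0133 -0.005 0.1333 0 0 0.0056;-0.0133 -0.005 0.2 0 0 0.0056;-0.0133 -0.005 0.25 0 0 0.0056;-0.0133 -0.005 0.2833 0 0 0.0056;-0.0133 -0.005 0.2833 0 0 0.0056;-0.0133 -0.005 0.2833 0 0 0.0056",
  hand=-1,
)

```text
time: 2.28
eef_pos: [0.4445, 0.3511, 0.052]
eef_rot: [-0.688, 3.064, 0.001]
wrist_force: [-0.3, 1.3, -0.8]
finger_gap: 0.0928
grasp_force: 0.0
```

Emit:
arm_command(
  deltas="0 0 0 0 0 0;0 0 0 0 0 0;0 0 0 0 0 0;0 0 0 0 0 0;0 0 0 0 0 0;0 0 0 0 0 0;0 0 0 0 0 0;0 0 0 0 0 0",
  hand=1,
)

```text
time: 3.28
eef_pos: [0.4439, 0.3507, 0.0506]
eef_rot: [0.688, -3.065, 0.0]
wrist_force: [-1.5, -0.3, -0.2]
finger_gap: 0.0321
grasp_force: 30.0
```

Converted, -36.7 cm / 60 = -0.6117, -36 cm / 60 = -0.6, 28 degrees / 90 = 0.3111.

Emit:
arm_command(
  deltas="0 0 -0.0333 0 0 0;0 0 -0.1 0 0 0;0 0 -0.1833 0 0 0;0 0 -0.2667 0 0 0;0 0 -0.3333 0 0 0;0.0067 -0.05 -0.3333 0 0 0.0222;0.015 -0.1167 -0.3333 0 0 0.0556;0.0233 -0.1833 -0.3333 0 0 0.0889;0.0317 -0.25 -0.3333 0 0 0.1333;0.04 -0.3167 -0.3333 0 0 0.1667;0.0483 -0.3833 -0.3333 0 0 0.2111;0.0567 -0.45 -0.3333 0 0 0.2444;0.065 -0.5167 -0.3333 0 0 0.2778;0.07 -0.5667 -0.3333 0 0 0.3;0.075 -0.6 -0.3333 0 0 0.3111;0.075 -0.6117 -0.3333 0 0 0.3111;0.075 -0.6117 -0.3333 0 0 0.3111;0.075 -0.6117 -0.3333 0 0 0.3111;0.075 -0.6117 -0.3333 0 0 0.3111",
)

```text
time: 5.65
eef_pos: [0.56, 0.0003, 0.2507]
eef_rot: [0.072, 3.141, 0.0]
wrist_force: [0.1, 0.5, -2.1]
finger_gap: 0.0318
grasp_force: 30.0
```

Run:
```python
from h import *
c=cam("wrist"); im,d,K,t,Rm=c; o=bot.get_obs(); print(o["eef_pos"],rot(o["eef_rot"]).round(3).tolist(),o["wrist_force"],o["finger_gap"])
cv2.imwrite("pics/w2.png",im[...,::-1]); np.savez("w2.npz",im=im,d=d,K=K,t=t,R=Rm)
```

```text
[5.59979663e-01 2.30145348e-04 2.50702991e-01] [[-0.999, 0.046, 0.0], [0.046, 0.999, 0.0], [-0.0, 0.0, -1.0]] [ 0.32828801  0.43062514 -2.26078768] 0.03145738205606901
```

View pics/w2.png

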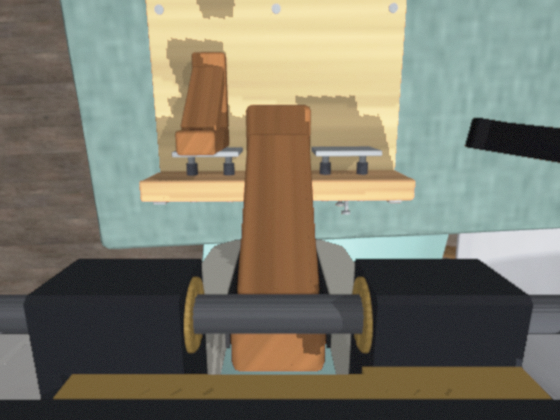

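The wrist view shows the held bracket in the middle (foot end at (278,107)). The free left plate's top edge is at cols 313–382, row 152, with the screws behind the rail at (343,207). The fitted bracket is at (203,100) and the rail at row 185.

Run:
```python
from h import *
z=np.load("w2.npz"); P=cloud(z["d"],z["K"],z["t"],z["R"])*1000; ok=z["d"]>.05
hsv=cv2.cvtColor(z["im"],cv2.COLOR_RGB2HSV); v,u=np.indices(ok.shape)
box=lambda u0,u1,v0,v1:ok&(u>=u0)&(u<=u1)&(v>=v0)&(v<=v1)
def rect(n,m,sub=None):
    p=P[m]; c,wh,a=cv2.minAreaRect(p[:,:2].astype(np.float32)); print(n,len(p),np.round(c,1),np.round(wh,1),round(a,2),"z",np.percentile(p[:,2],[3,50,97]).round(1)); return p
Z=P[...,2]
rect("railtop",box(140,415,165,202)&(Z>68)&(Z<80)&((u<235)|(u>325)))
pl=box(312,383,146,158)&(Z>60)&(Z<71)&(hsv[...,1]<110); p=rect("Lplate",pl)
rect("Rplate",box(172,243,146,158)&(Z>60)&(Z<71)&(hsv[...,1]<110))
# plate front edge line: per column minimal x among plate-top pixels
fr=np.array([P[:,c][pl[:,c]][:, :2][P[:,c][pl[:,c]][:,0].argmin()] for c in range(316,380) if pl[:,c].any()])
print("Lfront fit x=a*y+b",np.polyfit(fr[:,1],fr[:,0],1), "mean",fr.mean(0))
b=rect("base",box(140,415,0,150)&(Z>7)&(Z<17)&((u<160)|(u>235)))
# base side edges
m=box(140,415,0,165)&(Z>7)&(Z<17)
L=[];Rr=[]
for r in range(20,140):
    q=P[r][m[r]]; L.append(q[q[:,1].argmax(),:2]); Rr.append(q[q[:,1].argmin(),:2])
for e in(L,Rr):
    e=np.array(e); k=np.polyfit(e[:,0],e[:,1],1); print("side y=a x+b",k,"at x=500:",np.polyval(k,500))
f=rect("fit top",box(170,232,120,160)&(Z>98)&(Z<112)); rect("fit all",box(170,232,45,160)&(Z>20)&(Z<112)&(hsv[...,1]>120))
h=rect("held",box(225,330,95,240)&(Z>150)); o=bot.get_obs(); T=rot(o["eef_rot"]); 
q=(h-1000*o["eef_pos"])@T; print("held in tool min/max",np.percentile(q,[1,99],axis=0).round(1).tolist())
foot=q[(q[:,0]>45)]; print("foot mean y",foot[:,1].min(),foot[:,1].max())
ft=h[(q[:,0]>55)&(q[:,0]<70)]; print("foot z by x",[(i,np.median(q[(q[:,0]>i)&(q[:,0]<i+6)],0).round(1).tolist()) for i in(40,50,58,64)])
for i in range(0,70,10):
    s=q[(q[:,0]>i)&(q[:,0]<i+10)]
    if len(s): print(i,s[:,1].min().round(1),s[:,1].max().round(1))
```

```text
railtop 4003 [557.9  -0. ] [248.4  20. ] 87.75 z [71.  73.6 75.1]
Lplate 408 [528.2  65.6] [59.7  5.3] 87.6 z [61.  65.6 67.1]
Rplate 232 [522.8 -63.7] [59.3  5.8] 89.49 z [60.8 65.6 67.1]
Lfront fit x=a*y+b [3.41347826e-02 5.23666275e+02] mean [525.90408475  65.5580378 ]
base 22712 [456.9   3.4] [251.3 142.5] 87.42 z [10.3 11.8 13.4]
side y=a x+b [-3.95167792e-02  1.45743939e+02] at x=500: 125.985549799732
side y=a x+b [-3.91292100e-02 -1.02665329e+02] at x=500: -122.229934414321
fit top 1008 [510.3 -63.5] [32.3 19.8] 87.1 z [100.8 103.5 105. ]
fit all 4179 [475.9 -61.6] [31.3 88.5] 87.86 z [ 26.1  66.8 104.5]
held 9270 [519.2   2.3] [44.2 63.1] 87.63 z [214.7 237.4 260.5]
held in tool min/max [[19.5, -14.5, -10.7], [71.9, 15.3, 37.0]]
foot mean y -15.645020021746321 16.457777268460962
foot z by x [(40, [42.9, 0.2, 15.2]), (50, [52.9, 0.1, 26.2]), (58, [61.0, 0.6, 34.8]), (64, [67.2, 0.6, 34.8])]
0 -21.8 22.4
10 -14.7 15.5
20 -14.6 15.4
30 -14.6 15.3
40 -14.5 15.4
50 -15.5 16.0
60 -15.6 16.5
```

Converted, 17.6 cm / 60 = 0.2933, 3.3 cm / 60 = 0.055, -0.3 degrees / 90 = -0.0033.

Emit:
arm_command(
  deltas="0.025 0.02 0 0 0 0;0.0667 0.055 0 0 0 0;0.1 0.0883 0.0167 0 0 -0.0033;0.125 0.105 0.0667 0 0 -0.0033;0.125 0.105 0.1333 0 0 -0.0033;0.125 0.105 0.2 0 0 -0.0033;0.125 0.105 0.25 0 0 -0.0033;0.125 0.105 0.2833 0 0 -0.0033;0.125 0.105 0.2933 0 0 -0.0033;0.125 0.105 0.2933 0 0 -0.0033;0.125 0.105 0.2933 0 0 -0.0033;0.125 0.105 0.2933 0 0 -0.0033",
)

```text
time: 7.2
eef_pos: [0.4885, 0.0662, 0.0755]
eef_rot: [0.066, 3.14, 0.0]
wrist_force: [-0.6, 0.6, -2.6]
finger_gap: 0.0316
grasp_force: 30.0
```

Run:
```python
from h import *
o=bot.get_obs(); T=rot(o["eef_rot"]); print(o["eef_pos"],T.round(4).tolist(),o["wrist_force"])
im,d,K,t,Rm=cam("wrist"); cv2.imwrite("pics/w3.png",im[...,::-1])
s=cam("scene"); cv2.imwrite("pics/s3.png",cv2.resize(s[0][140:270,180:420,::-1],None,fx=3,fy=3))
P=cloud(d,K,t,Rm); q=(P-o["eef_pos"])@T*1000; W=P*1000; v,u=np.indices(d.shape)
m=(d>.05)&(abs(q[...,1])<25)&(q[...,0]>15)&(q[...,0]<90)&(q[...,2]<40)&(q[...,2]>-50)&(v<260)
k=q[m]; print("held tool",np.percentile(k,[1,99],axis=0).round(1).tolist())
for i in(50,58,64): print(i,np.median(k[(k[:,0]>i)&(k[:,0]<i+6)],0).round(1))
m=(d>.05)&(W[...,2]>58)&(W[...,2]<71)&(W[...,0]>515)&(W[...,0]<540)&(W[...,1]>30)&(W[...,1]<100)&(v<260)
p=W[m]; print("plate",len(p)); 
if len(p)>20: c,wh,a=cv2.minAreaRect(p[:,:2].astype(np.float32)); print(c,wh,a)
```

```text
[0.48852589 0.06617308 0.07545121] [[-0.9991, 0.0419, 0.0012], [0.0419, 0.9991, 0.0001], [-0.0012, 0.0001, -1.0]] [-0.56719325  0.62570102 -2.55325252]
held tool [[15.4, -14.5, -15.6], [71.8, 15.1, 36.8]]
50 [52.9  0.  26.3]
58 [61.   0.5 34.8]
64 [67.2  0.5 34.9]
plate 0
```

View pics/s3.png

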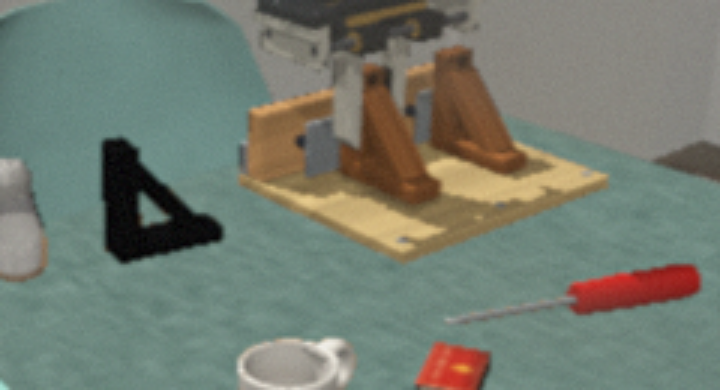

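The crop shows the bracket upright in the jaws just above the board at (385,150), in front of the left plate at (320,145). The rest is undisturbed. Now lowering.

Converted, 1.2 cm / 60 = 0.02, 0.06 cm / 60 = 0.001, -0.15 degrees / 90 = -0.0017.

Emit:
arm_command(
  deltas="0 0.001 0.01 0 0 -0.0017;0 0.001 0.0167 0 0 -0.0017;0 0.001 0.02 0 0 -0.0017;0 0.001 0.02 0 0 -0.0017;0 0.001 0.02 0 0 -0.0017",
)

```text
time: 7.92
eef_pos: [0.4882, 0.0667, 0.0626]
eef_rot: [-0.062, -3.141, 0.0]
wrist_force: [-0.1, 0.3, -0.6]
finger_gap: 0.0317
grasp_force: 30.0
```

Converted, 0.1 cm / 60 = 0.0017, 0.05 cm / 60 = 0.0008.

Emit:
arm_command(
  deltas="0 0 0.0008 0 0 0;0 0 0.0017 0 0 0;0 0 0.0017 0 0 0;0 0 0.0017 0 0 0",
)

```text
time: 8.43
eef_pos: [0.4883, 0.0667, 0.0626]
eef_rot: [0.062, 3.141, -0.0]
wrist_force: [-7.0, -0.1, 12.1]
finger_gap: 0.0323
grasp_force: 30.0
```

Converted, -1.6 cm / 60 = -0.0267, -1.4 cm / 60 = -0.0233.

Emit:
arm_command(
  deltas="0 0 -0.0012 0 0 0;0 0 -0.0012 0 0 0;-0.005 0 -0.0012 0 0 0;-0.0117 0 -0.0012 0 0 0;-0.0183 0 -0.0012 0 0 0;-0.0233 0 -0.0012 0 0 0;-0.0267 0 -0.0012 0 0 0;-0.0267 0 -0.0012 0 0 0;-0.0267 0 -0.0012 0 0 0",
)

```text
time: 9.55
eef_pos: [0.5042, 0.0662, 0.0626]
eef_rot: [-0.062, -3.141, -0.0]
wrist_force: [-3.9, -0.3, 5.1]
finger_gap: 0.0319
grasp_force: 30.0
```

Converted, -0.6 cm / 60 = -0.01, -0.4 cm / 60 = -0.0067.

Emit:
arm_command(
  deltas="-0.0033 0 0 0 0 0;-0.0067 0 0 0 0 0;-0.01 0 0 0 0 0;-0.01 0 0 0 0 0;-0.01 0 0 0 0 0",
)

```text
time: 10.18
eef_pos: [0.51, 0.0659, 0.0626]
eef_rot: [-0.062, -3.14, -0.0]
wrist_force: [-6.4, -0.4, 8.2]
finger_gap: 0.0318
grasp_force: 30.0
```

Converted, -0.05 cm / 60 = -0.0008, -0.03 cm / 60 = -0.0005.

Emit:
arm_command(
  deltas="0 0 -0.0005 0 0 0;0 0 -0.0008 0 0 0;0 0 -0.0008 0 0 0;0 0 -0.0008 0 0 0",
)

```text
time: 10.68
eef_pos: [0.51, 0.0659, 0.0626]
eef_rot: [-0.062, -3.14, -0.0]
wrist_force: [-4.0, 1.9, -0.4]
finger_gap: 0.0322
grasp_force: 30.0
```

```bash
cat > look.py <<'E'
from h import *
import sys
o=bot.get_obs(); print(o["eef_pos"].round(4),o["wrist_force"].round(1),o["moment"].round(2))
# jig frame
yaw=np.radians(-2.25); J=np.array([[np.cos(yaw),-np.sin(yaw),0],[np.sin(yaw),np.cos(yaw),0],[0,0,1]]); t0=np.array([478,3.1,0])
def plate(im,d,K,t,Rm,n):
    q=(cloud(d,K,t,Rm)*1000-t0)@J; s=cv2.cvtColor(im,cv2.COLOR_RGB2HSV)[...,1]
    m=(d>.05)&(q[...,1]>82)&(q[...,1]<93)&(q[...,2]>22)&(q[...,2]<62)&(q[...,0]>35)&(q[...,0]<66)&(s<100)
    print(n,"plate x",m.sum(),np.median(q[m],0).round(2) if m.any() else "")
z=np.load("scene.npz"); plate(z["im"],z["d"],z["K"],z["t"],z["R"],"before")
s=cam("scene"); plate(*s,"now"); cv2.imwrite(f"pics/{sys.argv[1]}.png",cv2.resize(s[0][140:230,250:400,::-1],None,fx=5,fy=5))
E
python3 look.py s4
```

```text
[0.51   0.0659 0.0626] [-4.   1.9 -0.4] [0.31 0.77 0.01]
before plate x 67 [45.68 87.79 42.33]
now plate x 60 [48.15 88.77 43.57]
```

Converted, -0.48 cm / 60 = -0.008, -0.42 cm / 60 = -0.007.

Emit:
arm_command(
  deltas="-0.0025 0 0 0 0 0;-0.005 0 0 0 0 0;-0.007 0 0 0 0 0;-0.008 0 0 0 0 0;-0.008 0 0 0 0 0;-0.008 0 0 0 0 0",
)

```text
time: 11.48
eef_pos: [0.5144, 0.0658, 0.0626]
eef_rot: [-0.062, -3.139, -0.0]
wrist_force: [-9.7, 1.8, 2.4]
finger_gap: 0.0318
grasp_force: 30.0
```

```bash
python3 look.py s5
```

```text
[0.5144 0.0658 0.0626] [-9.7  1.8  2.4] [0.37 1.62 0.04]
before plate x 67 [45.68 87.79 42.33]
now plate x 59 [51.68 89.47 41.24]
```

View pics/s5.png

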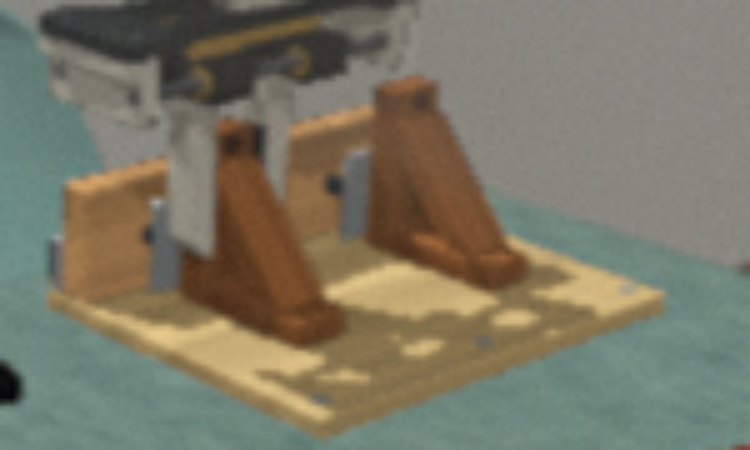

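The bracket stands on the board at (260,250) in the crop. Its back is against the plate at (165,245), which has sunk about 6–7 mm. Adding a hair, then checking squareness and holding.

Emit:
arm_command(
  deltas="-0.0008 0 0 0 0 0;-0.0008 0 0 0 0 0;-0.0008 0 0 0 0 0;-0.0008 0 0 0 0 0",
)

```text
time: 12.02
eef_pos: [0.5148, 0.0657, 0.0626]
eef_rot: [-0.062, -3.139, 0.0]
wrist_force: [-10.7, 1.3, 4.5]
finger_gap: 0.0318
grasp_force: 30.0
```

```bash
python3 look.py s6
python3 - <<'E'
from h import *
o=bot.get_obs(); im,d,K,t,Rm=cam("wrist"); yaw=np.radians(-2.25)
J=np.array([[np.cos(yaw),-np.sin(yaw),0],[np.sin(yaw),np.cos(yaw),0],[0,0,1]])
q=(cloud(d,K,t,Rm)*1000-[478,3.1,0])@J; v=np.indices(d.shape)[0]
m=(d>.05)&(abs(q[...,1]-65)<30)&(q[...,2]>20)&(q[...,2]<80)&(q[...,0]<15)&(q[...,0]>-60)&(v<260)
k=q[m]; print(np.percentile(k,[1,99],axis=0).round(1).tolist())
f=k[(k[:,0]<-20)&(k[:,2]<32)]; print("foot top plane",np.linalg.lstsq(np.c_[f[:,:2]-f[:,:2].mean(0),np.ones(len(f))],f[:,2],rcond=None)[0].round(3))
for i in range(-36,12,8):
    s=k[(k[:,0]>i)&(k[:,0]<i+8)]; print(i,s[:,1].min().round(1),s[:,1].max().round(1),s[:,2].max().round(1))
print(rot(o["eef_rot"]).round(4).tolist())
E
```

```text
[0.5148 0.0657 0.0626] [-10.7   1.3   4.5] [0.36 1.78 0.01]
before plate x 67 [45.68 87.79 42.33]
now plate x 58 [52.56 89.36 40.47]
[[-37.5, 49.5, 25.9], [14.7, 79.1, 73.5]]
foot top plane [ 1.4500e-01 -2.0000e-03  2.8078e+01]
-36 48.3 80.3 30.1
-28 48.6 80.4 36.6
-20 48.5 79.9 45.1
-12 49.3 79.3 53.9
-4 49.4 79.3 63.1
4 49.3 79.3 72.2
[[-0.9992, 0.0392, -0.0019], [0.0392, 0.9992, 0.0], [0.0019, -0.0, -1.0]]
```

Emit:
arm_command(
  deltas="0 0 0 0 0 0;0 0 0 0 0 0;0 0 0 0 0 0;0 0 0 0 0 0;0 0 0 0 0 0;0 0 0 0 0 0;0 0 0 0 0 0;0 0 0 0 0 0;0 0 0 0 0 0;0 0 0 0 0 0;0 0 0 0 0 0;0 0 0 0 0 0;0 0 0 0 0 0;0 0 0 0 0 0;0 0 0 0 0 0;0 0 0 0 0 0;0 0 0 0 0 0;0 0 0 0 0 0;0 0 0 0 0 0;0 0 0 0 0 0",
)

```text
time: 14.62
eef_pos: [0.5148, 0.0657, 0.0626]
eef_rot: [-0.062, -3.139, -0.0]
wrist_force: [-10.8, 2.3, 3.3]
finger_gap: 0.0317
grasp_force: 30.0
```

Emit:
arm_command(
  deltas="0 0 0 0 0 0;0 0 0 0 0 0;0 0 0 0 0 0;0 0 0 0 0 0;0 0 0 0 0 0;0 0 0 0 0 0;0 0 0 0 0 0;0 0 0 0 0 0;0 0 0 0 0 0;0 0 0 0 0 0;0 0 0 0 0 0;0 0 0 0 0 0",
)

```text
time: 16.12
eef_pos: [0.5148, 0.0657, 0.0626]
eef_rot: [-0.062, -3.139, -0.0]
wrist_force: [-10.7, 1.7, 2.8]
finger_gap: 0.0317
grasp_force: 30.0
```

```bash
python3 look.py s7; python3 -c "
from station import bot
print(bot.sign_off())"
```

```text
[0.5148 0.0657 0.0626] [-10.7   1.7   2.8] [0.35 1.77 0.06]
before plate x 67 [45.68 87.79 42.33]
now plate x 54 [52.14 88.95 41.33]
the job is handed in; nothing more can be done
None
```

The loose bracket stands on the base board at the left place, its back within about 1 mm of the plate's middle; I held it pressed at about 10 N (plate sunk 6.5–7 mm) for 4 s and handed the job in at 16 s still gripping and pressing, with the shaker, cup and glass untouched.

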